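# Turn the caddy round and nest it in the storage tote

### The job

Put the small handled caddy away in the open tote that stands in the wooden tray: turn it the way round in which its lugs go down the tote's notches, so that it nests inside instead of stacking on the rim, and press it down gently (never with more than about 20 N) until it stands fully home on the tote's floor, level, then let go. The tote has some play in its tray, so feel for it and do not force anything; keep the caddy upright and leave the other things on the worktop alone.

Things in the scene. Friction and masses are not known exactly. Their poses are not given: they have to be found in the camera images.
- caddy: Loose grey plastic caddy, 0.2 kg, an open box 84 mm long (x), 60 mm high, its long sides tapered: 76 mm wide (y) at the foot, 84 mm at the rim. Origin: centre of the underside, z up. Three upright lugs, 14 mm wide along x, stand out from its long sides: two on the +y side at x = -30 and +30 mm, one on the -y side at x = 0. It starts about half a turn from the tray's direction.
- caddy_bar (a point): Middle of the wooden handle bar over the caddy, 99 mm above its underside. The bar runs along the caddy's x, 12 mm wide (y), 14 mm high, free for 68 mm between its end posts: grip it here from above, across y.
- caddy_pair (a point): Outer face of the caddy's +y side, midway between its two lugs (x 0, y 54, z 36 mm in its frame). All lugs reach to 54 mm from the caddy's middle plane, from 12 to 60 mm above its underside.
- tray: Fixed wooden tray, 190 (x) by 116 mm (y), rim 14 mm high. Origin: centre of its underside, on the worktop, z up. A grey tote stands in it, square, centred in y, with up to 19 mm of play either way along x; where in that play differs each time and is in NO reading. Pushed along x with about 25 N it slides. The caddy's contact forces on the tote, with the tongues' 20 N, must stay under 60 N.
- tote_rim (a point): Fixed to the tray: above its centre, 81 mm up, at the height of the tote's rim. Tote: open box, outside 140 (x) by 100 mm (y), walls 5 mm, so 130 by 90 mm inside. The caddy's foot fits into its mouth either way round with 46 mm of free length; its lugs then meet the rim.
- tote_pair (a point): Fixed to the tray: its +y side (x 0, y 50, z 81 mm). The tote's +y wall has two notches 30 mm either side of its middle, the -y wall one at its middle; 17 mm wide, open at the rim, down to 20 mm above the worktop. Two-lug side to this side, the caddy nests, middle over middle, 1.5 mm of play each way along x. Half a turn off, its lugs stand on the rim.
- tote_floor (a point): Fixed to the tray: above its centre, 11 mm up, at the tote's floor, where the caddy's underside stands when fully home. Spring tongues inside both long walls, 41 mm above the worktop, squeeze the tapered caddy over its last 30 mm: its weight does not bring it home, it needs a push growing to 4 to 10 N, and then stays.
- spice: Bystander: spice jar with a red cap, 45 mm across, 106 mm tall. Origin: centre of its underside. Leave it alone.
- jar: Bystander: spice jar with a dark cap, 44 mm across, 105 mm tall. Origin: centre of its underside. Leave it alone.
- herb: Bystander: spice jar with a black cap, 45 mm across, 105 mm tall, at the left edge of the worktop. Origin: centre of its underside. Leave it alone.
- pot: Bystander: small round pot with a red lid, 58 mm across, 50 mm tall. Origin: centre of its underside. Leave it alone.
- box: Bystander: small carton, 32 by 85 mm, 51 mm tall. Origin: centre of its underside. Leave it alone.

How it is judged (in metres and radians):
On the way:
1. the caddy is held above the tote, its two-lug side towards the tote's two-notch side (z of caddy in the frame of tray above 0.06 m and horizontal distance between caddy and tray below 0.045 m and y of caddy_pair in the frame of tray above 0.02 m), for 0.1 s.
At the end, for the whole second after the job is handed in: The caddy is nested, its two-lug side towards the tray's +y, square within 0.07 rad, underside less than 14 mm above the tray's (fully home is 11), within 27 mm of the tray's middle, tilted under 0.06 rad, at rest, released; bystanders within 30 mm of where they stood (y of caddy_pair in the frame of tray above 0.045 m and angle between the x axis of caddy and the x axis of tray, either way round below 0.07 rad and z of caddy in the frame of tray below 0.014 m and horizontal distance between caddy and tray below 0.027 m and angle between caddy's own z axis and vertical below 0.06 rad and linear speed of caddy below 0.02 m/s and distance of each of spice, jar, herb, pot, box from where it was at the start of the episode below 0.03 m); the robot touches nothing.
It fails at once if the caddy and the tote or tray are pressed together with 60 N or more, the tongues' squeeze included (contact force between caddy and tray above 60 N).
It fails at once if the tote or tray is pressed by the robot with 30 N or more (contact force between tray and the fingers above 30 N or contact force between tray and the arm above 30 N).
It fails at once if the caddy is tipped by more than 0.5 rad (angle between caddy's own z axis and vertical above 0.5 rad).
It fails at once if a bystander is moved by 30 mm or more (distance of any of spice, jar, herb, pot, box from where it was at the start of the episode above 0.03 m).
It also fails if it takes over 51 s, if anything falls off the work surface, if the arm or the gripper's body presses on something with over 40 N, if the wrist force passes 120 N, or if a joint passes its speed limit or range.

### The arm

A 6-joint arm with a two-finger parallel gripper is mounted at the origin on a cart in front of the work surface, level with it; the furniture and walls round the work are solid. World frame = base frame: x ahead of the robot, y to its left, z up, the work surface at z = 0. Lengths are in m, angles in degrees, forces in N, time in s.
With the tool pointing down it reaches from about 0.275 to 0.825 m from the base axis. Payload 5.2 kg.
Tool frame: the origin (TCP) lies on the centre line of the jaws, within the pads' length; the fingertips stand 19 mm ahead of it and the grasp point (between the pads) is the TCP; z points along the fingers, y is the line along which they close (so a half turn about z gives the same grasp; the last joint's range is limited). The gripper opens to 93 mm and grips with 3 to 60 N. Pads are 15 mm wide; open, the fingers measure 128 mm over their backs; the gripper's body (75 mm by 188 mm) begins 65 mm behind the grasp point.
Start: joints at [-80.489, 14.817, 87.949, -0, 77.235, -11.62], TCP at [0.198, -0.513, 0.238] pointing down, gripper open.
Joint ranges: [-179.93, 179.93], [-52.35, 119.4], [10.71, 147.94], [-69.91, 249.91], [12.55, 155.21], [-178.61, 178.61]. Speed limits (degrees/s): [147.25, 147.25, 180, 180, 180, 180].

### API

Orientations are given as a 3x3 rotation matrix whose columns are the frame's x, y, z axes.
In Python, from station import * gives the robot as it stands. The module is installed in compiled form; this text tells all that it offers.
- The arm moves only by the tool jog_arm, never from a script. Its argument "increments" is a list that holds one entry, the list of rows, each a list of 7 numbers: the shift along the tool's x, y, z in mm, then the turn, a rotation vector about the tool's x, y, z in rad, then the opening, from -1 (shut) to 1 (fully open). A call has 1 to 10 rows; each row shifts and turns the commanded pose from where the row before left it, along the tool's axes as they then stand; what a row does not reach is not made up. A row lasts 1/12 s, in which the tool goes at most 41.7 mm and 7.16 degrees, less where a joint would pass 70% of its speed; a pose out of reach is approached as far as the arm can. A call with a gripper value outside its range is refused whole. The fingers move at their own pace and stop on an object; "grip_force" is the grip in N (left out, the last holds). Time passes only in rows, so rows that do not move let the fingers close. It gives the time, the measured TCP pose, the force, the opening and the grip force at its end, in the units of the state.
- state(): the state, without advancing time (a new reading comes with each control period).
- get_image(name): name is "scene" or "top" or "wrist"; returns the picture (420x560x3 uint8, blue, green, red); there is no depth.
- camera_params(name): a dict with "fx", "fy", "cx", "cy" (pixels), "camera_from_world" (4x4, takes a point from world to camera coordinates). Camera axes: x right, y down, z forward; pixel columns grow to the right and rows downward; lengths in m; the calibration is good to about 2 mm. A picture is of the moment at which its call begins: read the wrist's pose just before it. camera_params takes no time and is no camera call; for the wrist camera it gives the pose at the moment of the call.
- close_job(): hands the job in; it is judged then, once.
The state is a dict: "clock": time; "joint_positions": joint angles; "joint_vel": joint speeds; "effort": joint torques, N m; "position": TCP position; "orientation": TCP orientation; "force": force on the tool from outside, world axes, zero at the start; "moment": the same for the moment, N m; "opening": opening from 0.0 (shut) to 1.0 (fully open); "finger_force": force on a finger pad.
Only numpy, scipy, OpenCV 4.12 (cv2) and the standard library are available. Lean on these libraries where they do the work, as an engineer would, in place of code of your own. Each camera call takes 0.05 s, during which the arm holds its last target. There are 200 camera calls.

## Working session

There is one attempt and no reset: what is moved stays moved. The work goes in short steps, Python scripts to look and compute and a tool call to move; the robot and the scene stay as the last step left them, time stands still between calls to the robot, and variables do not carry over. Pictures are saved under pics/ and viewed, at most 10 in all, crops included, and the job is handed in when it is done.

Besides the shell and the picture viewer there is one more tool, called in YAML: its name, and indented under it one key for each argument. jog_arm: Moves the arm, as the interface text tells. Its arguments: {"type":"object","properties":{"increments":{"type":"array"},"grip_force":{"type":"number"}},"required":["increments"]}

```bash
mkdir -p pics; cat > h.py <<'E'
from station import *
import numpy as np, cv2
def ray(name,u,v,P=None):
    P=P or camera_params(name);T=np.array(P["camera_from_world"]);R=T[:3,:3];c=-R.T@T[:3,3]
    d=R.T@np.array([(u-P["cx"])/P["fx"],(v-P["cy"])/P["fy"],1]);return c,d/np.linalg.norm(d)
def atz(name,u,v,z):
    c,d=ray(name,u,v);return c+d*(z-c[2])/d[2]
def tri(a,b):
    A=np.zeros((3,3));B=np.zeros(3)
    for c,d in (a,b):
        M=np.eye(3)-np.outer(d,d);A+=M;B+=M@c
    return np.linalg.solve(A,B)
E
python3 - <<'E'
from h import *
s=state();print(s["position"],s["orientation"],s["force"],s["opening"],s["clock"])
for n in("scene","top"):
    im=get_image(n);cv2.imwrite(f"pics/{n}0.png",im)
    c,d=ray(n,280,210);print(n,c,d,camera_params(n)["fx"])
E
```

```text
[ 0.1982094  -0.51247672  0.23681034] [[ 9.32753926e-01  3.60513533e-01 -3.26300911e-04]
 [ 3.60513511e-01 -9.32752226e-01  1.81485799e-03]
 [ 3.49922966e-04 -1.81045180e-03 -9.99998300e-01]] [-0.65653674  0.03814615  0.12543236] 0.9995020361835119 0.0
scene [0.19047792 0.48828925 0.97651809] [ 0.30569641 -0.55579518 -0.77307271] 387.03557609481027
top [ 0.26119435 -0.13444188  1.50195102] [ 0.16423864 -0.01027794 -0.98636709] 490.95459704114774
```

View pics/scene0.png

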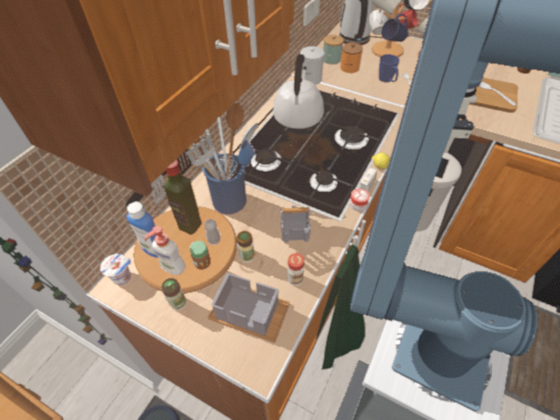

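View pics/top0.png

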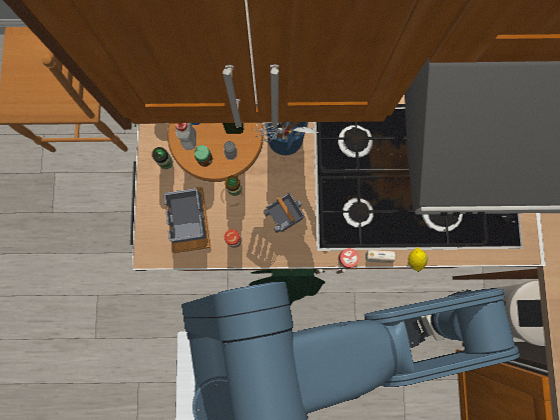

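Top view: tray/tote at about (187,216), caddy at (284,212), jars at (232,185), (232,238) and (162,157). Next I enlarge both views.

```bash
python3 - <<'E'
import cv2,numpy as np
t=cv2.imread("pics/top0.png");s=cv2.imread("pics/scene0.png")
def cr(im,x,y,w,h,k):
    o=cv2.resize(im[y:y+h,x:x+w],None,fx=k,fy=k,interpolation=cv2.INTER_CUBIC)
    for i in range(0,w,10): cv2.line(o,(i*k,0),(i*k,6 if i%50 else 14),(0,255,255),1); 
    for i in range(0,h,10): cv2.line(o,(0,i*k),(6 if i%50 else 14,i*k),(0,255,255),1)
    return o
cv2.imwrite("pics/tc.png",cr(t,155,180,160,75,5))
cv2.imwrite("pics/sc.png",cr(s,200,200,130,150,4))
E
```

```text
(no output)
```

View pics/tc.png

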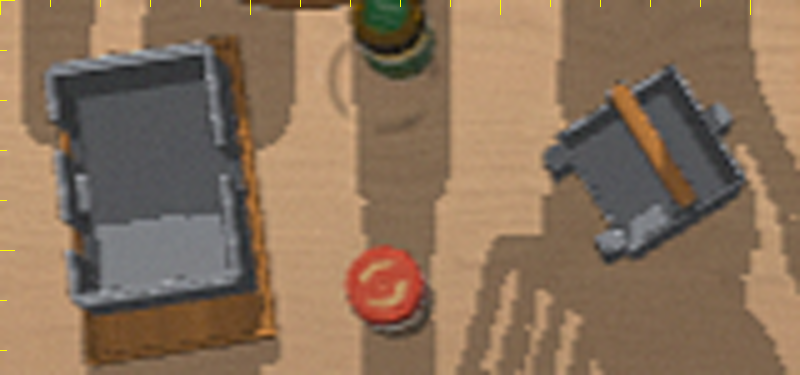

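View pics/sc.png

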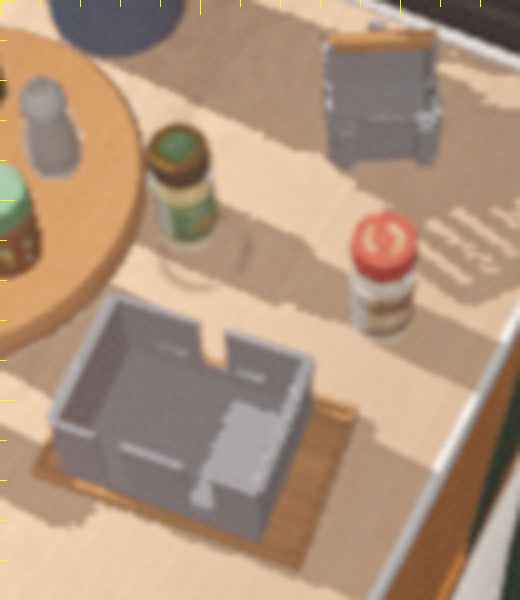

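The enlarged views show the tote's two-notch wall on its left (top view, world +y), with one notch on the right. The caddy's two lugs are also on its left-lower side: top crop (557,160) and (612,243), single lug at (720,118). The bar runs from (620,92) to (685,198).

```bash
python3 - <<'E'
from h import *
T=lambda x,y:(x/5+155-.4,y/5+180-.4)
S=lambda x,y:(x/4+200-.4,y/4+200-.4)
def t2(n,a,b): print(n,tri(ray("top",*T(*a)),ray("scene",*S(*b))).round(4))
t2("bar mid",(653,145),(383,40))
t2("bar e1 far",(620,90),(330,38)); t2("bar e2",(686,200),(436,40))
t2("tray BL",(90,362),(300,567)); 
t2("rim TL",(48,70),(52,422)); t2("rim TR",(212,44),(115,296)); t2("rim BR",(250,290),(312,360))
print("floor-level tray: ",[atz("top",*T(*p),0.0).round(4) for p in((90,362),(272,335))],atz("top",*T(237,37),.014).round(4))
for p in((35,475),(300,567),(357,410)):print("scene tray",atz("scene",*S(*p),.014).round(4))
for p in((620,90),(686,200)):print("bar top",atz("top",*T(*p),.106).round(4))
for p in((620,90),(686,200)):print("lugs",atz("top",*T(*p),.06).round(4))
for p in((48,70),(212,44),(80,305),(252,285)):print("rim",atz("top",*T(*p),.081).round(4))
for p in((387,287),(392,15)):print("jars",atz("top",*T(*p),.105).round(4))
print(camera_params("wrist")["camera_from_world"])
E
```

```text
bar mid [ 0.4983 -0.1642  0.0998]
bar e1 far [ 0.5312 -0.1452  0.1036]
bar e2 [ 0.4652 -0.1831  0.0986]
tray BL [0.3831 0.178  0.0081]
rim TL [0.5502 0.1926 0.0787]
rim TR [0.5661 0.0965 0.0743]
rim BR [0.4243 0.0737 0.0693]
floor-level tray:  [array([0.3843, 0.1798, 0.    ]), array([0.3997, 0.0687, 0.    ])] [0.5836 0.091  0.014 ]
scene tray [0.5642 0.2074 0.014 ]
scene tray [0.3815 0.1798 0.014 ]
scene tray [0.3988 0.068  0.014 ]
bar top [ 0.5301 -0.1453  0.106 ]
bar top [ 0.4654 -0.1826  0.106 ]
lugs [ 0.5389 -0.1457  0.06  ]
lugs [ 0.4721 -0.1842  0.06  ]
rim [0.5502 0.1922 0.081 ]
rim [0.565  0.0956 0.081 ]
rim [0.4108 0.1695 0.081 ]
rim [0.4215 0.0697 0.081 ]
jars [ 0.4169 -0.0109  0.105 ]
jars [ 0.5761 -0.013   0.105 ]
[[ 0.36080974 -0.93263821 -0.00152044 -0.5480323 ]
 [-0.89169375 -0.34544639  0.29248769 -0.03504787]
 [-0.27331042 -0.10417664 -0.95626808  0.39194884]
 [ 0.          0.          0.          1.        ]]
```

jog_arm:
  increments:
    - [[30,-16,0,0,0,0,1],[38,-20,0,0,0,0,1],[38,-20,0,0,0,0,1],[38,-20,0,0,0,0,1],[38,-20,0,0,0,0,1],[38,-20,0,0,0,0,1],[38,-20,0,0,0,0,1],[38,-20,0,0,0,0,1],[38,-20,0,0,0,0,1],[38,-20,0,0,0,0,1]]

```text
clock: 0.93
position: [0.4679, -0.2028, 0.2375]
orientation: [[0.933, 0.36, -0.0], [0.36, -0.933, 0.0], [-0.0, -0.0, -1.0]]
force: [0.0, 0.0, -0.3]
opening: 0.998
finger_force: 0.0
```

jog_arm:
  increments:
    - [[14,-8,0,0,0,0,1],[0,0,0,0,0,-0.08,1],[0,0,0,0,0,-0.08,1],[0,0,0,0,0,0,1],[0,0,0,0,0,0,1]]

```text
clock: 1.35
position: [0.4771, -0.192, 0.2373]
orientation: [[0.864, 0.503, -0.001], [0.503, -0.864, 0.0], [-0.0, -0.001, -1.0]]
force: [-0.9, -0.1, 0.3]
opening: 1.002
finger_force: 0.0
```

```bash
python3 - <<'E'
from h import *
s=state();print(s["clock"],s["position"],s["orientation"][:,0])
im=get_image("wrist");cv2.imwrite("pics/w1.png",im);np.save("w1.npy",camera_params("wrist"),allow_pickle=True)
E
```

```text
1.35 [ 0.47709988 -0.19199192  0.23729123] [ 8.64454665e-01  5.02710639e-01 -3.81578405e-04]
```

View pics/w1.png

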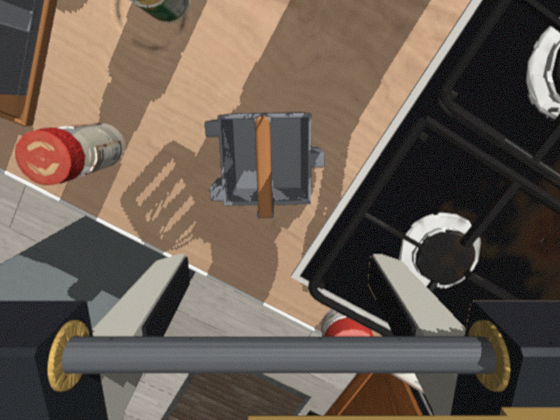

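Wrist view: the bar runs from (262,115) to (266,217). The two lugs are on the left at (212,129) and (218,190), and the single lug is on the right at (317,158).

```bash
python3 - <<'E'
from h import *
P=np.load("w1.npy",allow_pickle=True).item()
T=lambda x,y:(x/5+155-.4,y/5+180-.4)
e=[]
for w,t in(((262.5,115),(620,88)),((265.5,217),(687,203))):
    a=ray("wrist",*w,P);print(tri(a,ray("top",*T(*t))).round(4))
    c,d=a;e.append(c+d*(.106-c[2])/d[2]);print(e[-1].round(4))
m=(e[0]+e[1])/2;v=e[0]-e[1];print("mid",m.round(4),"len",np.linalg.norm(v),"ang",np.degrees(np.arctan2(v[1],v[0])))
L=[]
for w in((212,127),(216,190),(318,158)):
    c,d=ray("wrist",*w,P);L.append(c+d*(.06-c[2])/d[2]);print(L[-1].round(4))
v=L[0]-L[1];print("lug ang",np.degrees(np.arctan2(v[1],v[0])))
s=state();R=s["orientation"];print("tool shift mm",(R.T@(np.r_[m[:2],.099]-s["position"])*1000).round(1),np.degrees(np.arctan2(R[1,0],R[0,0])))
E
```

```text
[ 0.5336 -0.1443  0.0944]
[ 0.5343 -0.1434  0.106 ]
[ 0.464  -0.1844  0.105 ]
[ 0.4646 -0.1856  0.106 ]
mid [ 0.4994 -0.1645  0.106 ] len 0.08150427013339888 ang 31.1533614768206
[ 0.5005 -0.1083  0.06  ]
[ 0.4508 -0.1378  0.06  ]
[ 0.5247 -0.205   0.06  ]
lug ang 30.740076472499474
tool shift mm [ 33.3 -12.7 138.4] 30.145970519083942
```

jog_arm:
  increments:
    - [[16,-6,20,0,0,-0.012,1],[17,-6,20,0,0,0,1],[0,0,25,0,0,0,1],[0,0,25,0,0,0,1],[0,0,25,0,0,0,1],[0,0,15,0,0,0,1],[0,0,8,0,0,0,1],[0,0,0,0,0,0,1],[0,0,0,0,0,0,1]]

```text
clock: 2.15
position: [0.4996, -0.1655, 0.0999]
orientation: [[0.858, 0.514, 0.0], [0.514, -0.858, 0.0], [0.0, 0.0, -1.0]]
force: [0.5, -0.6, 0.3]
opening: 1.001
finger_force: 0.0
```

jog_arm:
  increments:
    - [[0,0,0,0,0,0,-1],[0,0,0,0,0,0,-1],[0,0,0,0,0,0,-1],[0,0,0,0,0,0,-1],[0,0,0,0,0,0,-1],[0,0,0,0,0,0,-1],[0,0,0,0,0,0,-1],[0,0,0,0,0,0,-1],[0,0,0,0,0,0,-1],[0,0,0,0,0,0,-1]]
  grip_force: 30

```text
clock: 2.98
position: [0.4995, -0.1651, 0.0996]
orientation: [[0.857, 0.515, -0.0], [0.515, -0.857, 0.0], [-0.0, -0.0, -1.0]]
force: [0.2, -0.3, 0.2]
opening: 0.336
finger_force: 0.0
```

jog_arm:
  increments:
    - [[0,0,0,0,0,0,-1],[0,0,0,0,0,0,-1],[0,0,0,0,0,0,-1],[0,0,0,0,0,0,-1],[0,0,0,0,0,0,-1],[0,0,0,0,0,0,-1]]

```text
clock: 3.48
position: [0.4995, -0.165, 0.0996]
orientation: [[0.857, 0.515, -0.0], [0.515, -0.857, 0.0], [-0.0, -0.0, -1.0]]
force: [0.7, -0.0, -1.4]
opening: 0.124
finger_force: 30.0
```

jog_arm:
  increments:
    - [[0,0,-10,0,0,0,-1],[0,0,-20,0,0,0,-1],[0,0,-25,0,0,0,-1],[0,0,-25,0,0,0,-1],[0,0,-25,0,0,0,-1],[0,0,-25,0,0,0,-1],[0,0,-20,0,0,0,-1],[0,0,0,0,0,0,-1],[0,0,0,0,0,0,-1],[0,0,0,0,0,0,-1]]

```text
clock: 4.32
position: [0.4989, -0.1647, 0.2487]
orientation: [[0.857, 0.515, -0.001], [0.515, -0.857, 0.001], [-0.001, -0.001, -1.0]]
force: [-0.4, 0.5, -2.7]
opening: 0.129
finger_force: 30.0
```

jog_arm:
  increments:
    - [[0,0,0,0,0,0.06,-1],[0,0,0,0,0,0.11,-1],[0,0,0,0,0,0.11,-1],[0,0,0,0,0,0.11,-1],[-5,-15,0,0,0,0,-1],[-10,-30,0,0,0,0,-1],[-10,-35,0,0,0,0,-1],[-10,-40,0,0,0,0,-1],[-10,-40,0,0,0,0,-1],[-10,-40,0,0,0,0,-1]]

```text
clock: 5.15
position: [0.4129, 0.0259, 0.2477]
orientation: [[0.989, 0.149, -0.004], [0.149, -0.989, 0.001], [-0.004, -0.002, -1.0]]
force: [1.6, 0.2, -1.8]
opening: 0.131
finger_force: 30.0
```

jog_arm:
  increments:
    - [[-10,-40,0,0,0,0,-1],[-10,-35,0,0,0,0,-1],[-10,-25,0,0,0,0,-1],[0,0,0,0,0,0,-1],[0,0,0,0,0,0,-1],[0,0,0,0,0,0,-1]]

```text
clock: 5.65
position: [0.3701, 0.1185, 0.2488]
orientation: [[0.989, 0.151, -0.002], [0.151, -0.989, -0.001], [-0.002, 0.0, -1.0]]
force: [0.1, -0.0, -1.9]
opening: 0.125
finger_force: 30.0
```

```bash
python3 - <<'E'
from h import *
s=state();print(s["clock"],s["position"],s["orientation"][:,0],s["force"])
P=camera_params("wrist");im=get_image("wrist");cv2.imwrite("pics/w2.png",im);np.save("w2.npy",P,allow_pickle=True)
E
```

```text
5.65 [0.37014258 0.1185038  0.24875388] [ 0.98853041  0.15101334 -0.00161198] [ 0.06494075 -0.04202471 -1.85343089]
```

View pics/w2.png

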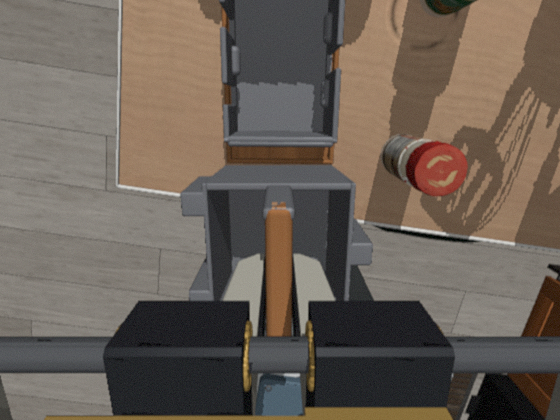

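```bash
python3 - <<'E'
import cv2
o=cv2.resize(cv2.imread("pics/w2.png")[0:145,195:375],None,fx=4,fy=4,interpolation=cv2.INTER_CUBIC)
for i in range(0,180,10): cv2.line(o,(i*4,0),(i*4,6),(0,255,255),1)
for i in range(0,145,10): cv2.line(o,(0,i*4),(6,i*4),(0,255,255),1)
cv2.imwrite("pics/w2c.png",o)
E
```

```text
(no output)
```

View pics/w2c.png

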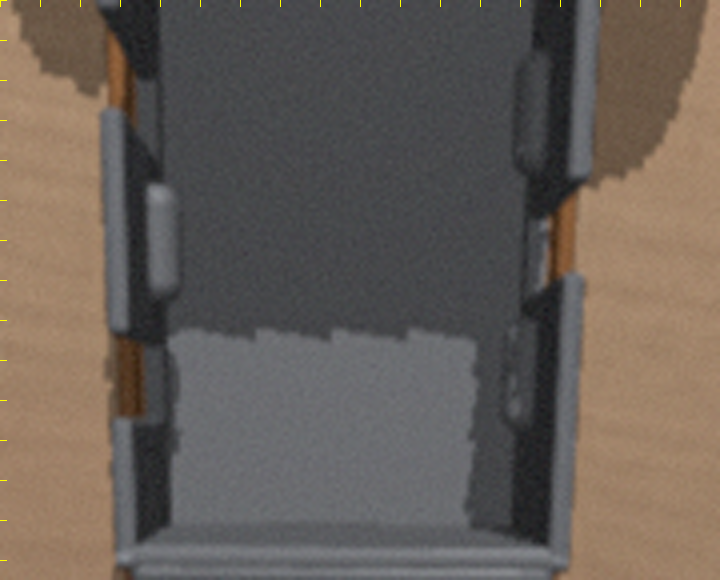

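Two notches on the left (rim edges at crop y 108 and 332–418), one on the right (180–277). The held caddy has its two lugs on the left, so the orientation is right.

```bash
python3 - <<'E'
from h import *
P=np.load("w2.npy",allow_pickle=True).item()
W=lambda x,y:(x/4+195-.4,y/4-.4)
def z(u,v,h):
    c,d=ray("wrist",u,v,P);return (c+d*(h-c[2])/d[2])[:2]
a={k:z(*W(*p),.081) for k,p in dict(L1=(104,110),L2=(109,332),L3=(116,418),LC=(121,565),R1=(590,180),R2=(579,277),RC=(566,567)).items()}
for k,v in a.items():print(k,v.round(4))
v=a["L1"]-a["LC"];w=a["R1"]-a["RC"];print("angs",np.degrees(np.arctan2(v[1],v[0])),np.degrees(np.arctan2(w[1],w[0])))
th=np.radians(8.6)
for th in np.radians([8.0,8.6,9.2]):
    ex=np.array([np.cos(th),np.sin(th)]);ey=np.array([-ex[1],ex[0]])
    print({k:((ex@v*1000).round(1),(ey@v*1000).round(1)) for k,v in a.items()})
# least squares: pose of tote
from scipy.optimize import least_squares
M=dict(L1=(21.5,50),L2=(-21.5,50),L3=(-38.5,50),LC=(-70,50),R1=(8.5,-50),R2=(-8.5,-50),RC=(-70,-50))
f=lambda p:np.concatenate([np.array([p[0]+np.cos(p[2])*x/1e3-np.sin(p[2])*y/1e3,p[1]+np.sin(p[2])*x/1e3+np.cos(p[2])*y/1e3])-a[k] for k,(x,y) in M.items()])
r=least_squares(f,[.48,.13,.15]);print("tote",r.x[:2],np.degrees(r.x[2]),(r.fun*1000).round(1))
# caddy in tool
s=state();R=s["orientation"];p=s["position"]
for u,v,h in((204,185,.2095),(353,185,.2095),(184,180,.2095),(371,236,.2095)):
    q=np.r_[z(u,v,h),h]-p;print("caddy tool",(R.T@q*1000).round(1))
d=R.T@(np.r_[r.x[:2],p[2]]-p)*1000;print("tool shift to tote centre",d.round(1),"tool ang",np.degrees(np.arctan2(R[1,0],R[0,0])))
tr=np.array([.4816,.1377]);print("tote in tray",(r.x[:2]-tr)*1000)
E
```

```text
L1 [0.5018 0.1866]
L2 [0.4602 0.1812]
L3 [0.4433 0.1779]
LC [0.4128 0.1736]
R1 [0.504  0.0875]
R2 [0.4857 0.086 ]
RC [0.4272 0.0769]
angs 8.317747499515603 7.852811853452492
{'L1': (np.float64(522.9), np.float64(114.9)), 'L2': (np.float64(481.0), np.float64(115.4)), 'L3': (np.float64(463.8), np.float64(114.5)), 'LC': (np.float64(432.9), np.float64(114.4)), 'R1': (np.float64(511.3), np.float64(16.5)), 'R2': (np.float64(492.9), np.float64(17.6)), 'RC': (np.float64(433.7), np.float64(16.7))}
{'L1': (np.float64(524.1), np.float64(109.5)), 'L2': (np.float64(482.2), np.float64(110.4)), 'L3': (np.float64(465.0), np.float64(109.6)), 'LC': (np.float64(434.1), np.float64(109.9)), 'R1': (np.float64(511.4), np.float64(11.1)), 'R2': (np.float64(493.1), np.float64(12.4)), 'RC': (np.float64(433.8), np.float64(12.2))}
{'L1': (np.float64(525.2), np.float64(104.0)), 'L2': (np.float64(483.3), np.float64(105.3)), 'L3': (np.float64(466.1), np.float64(104.8)), 'LC': (np.float64(435.2), np.float64(105.3)), 'R1': (np.float64(511.5), np.float64(5.8)), 'R2': (np.float64(493.2), np.float64(7.3)), 'RC': (np.float64(434.0), np.float64(7.6))}
tote [0.48840185 0.13512712] 8.258796702937568 [ 0.7  1.1 -0.3  0.3 -0.2  1.1 -0.8  1.  -0.  -0.6  1.5 -1.6 -0.8 -1.3]
caddy tool [ 39.3 -41.7  39.3]
caddy tool [39.4 38.7 39.4]
caddy tool [ 42.  -52.3  39.3]
caddy tool [10.  50.7 39.4]
tool shift to tote centre [119.1   0.8  -0.2] tool ang 8.613165359634253
tote in tray [ 6.80184722 -2.57287791]
```

jog_arm:
  increments:
    - [[10,1,0,0,0,0,-1],[25,0,0,0,0,0,-1],[30,0,0,0,0,0,-1],[30,0,0,0,0,0,-1],[24,0,10,0,0,0,-1],[0,0,25,0,0,0,-1],[0,0,20,0,0,0,-1],[0,0,0,0,0,0,-1],[0,0,0,0,0,0,-1],[0,0,0,0,0,0,-1]]

```text
clock: 6.53
position: [0.4893, 0.135, 0.1954]
orientation: [[0.989, 0.149, 0.001], [0.149, -0.989, 0.0], [0.001, 0.0, -1.0]]
force: [0.6, -0.5, -1.4]
opening: 0.124
finger_force: 30.0
```

```bash
python3 - <<'E'
from h import *
s=state();print(s["clock"],s["position"],s["orientation"][:,0],s["force"])
P=camera_params("wrist");im=get_image("wrist");cv2.imwrite("pics/w3.png",im);np.save("w3.npy",P,allow_pickle=True)
o=cv2.resize(im[150:400,130:440],None,fx=2.5,fy=2.5,interpolation=cv2.INTER_CUBIC)[:600]
cv2.imwrite("pics/w3c.png",o)
E
```

```text
6.5333 [0.48932325 0.13496459 0.19536525] [9.88841390e-01 1.48969174e-01 9.43503640e-04] [ 0.62317136 -0.53851818 -1.35940826]
```

View pics/w3c.png

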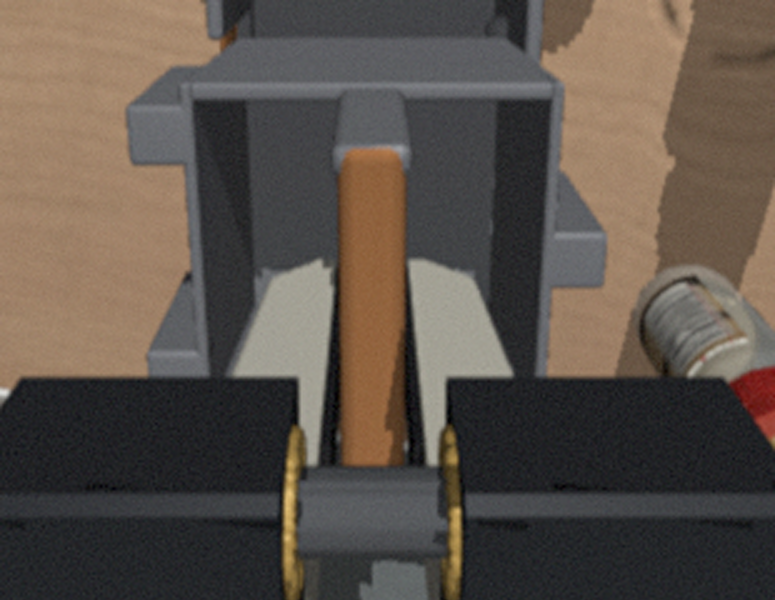

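The far-left lug's top face spans crop rows 105–162, the right lug 233–285, and the near-left lug starts at 352. The far notch's far edge is at about row 37.

```bash
python3 - <<'E'
from h import *
P=np.load("w3.npy",allow_pickle=True).item();s=state();R=s["orientation"];p=s["position"]
def g(x,y,h):
    c,d=ray("wrist",x/2.5+130-.3,y/2.5+150-.3,P);q=c+d*(h-c[2])/d[2];return (R.T@(q-p)*1000).round(1)[:2]
h=p[2]-.039
for n,x,y,e in(("LF far",130,105,37),("LF near",128,162,23),("R far",605,233,7),("R near",604,285,-7),("LN far",150,352,-23),("rim far",180,85,42),("rim R",560,85,42)):print(n,g(x,y,h),"expected x",e)
for x,y in((208,37),(222,36)):print("tote notch far edge +38.5:",g(x,y,.081))
E
```

```text
LF far [ 35.9 -53.1] expected x 37
LF near [ 23.  -54.6] expected x 23
R far [ 6.2 51.9] expected x 7
R near [-6.7 52.6] expected x -7
LN far [-23.9 -53.2] expected x -23
rim far [ 40.3 -42. ] expected x 42
rim R [40.3 39.6] expected x 42
tote notch far edge +38.5: [ 38.3 -49.6]
tote notch far edge +38.5: [ 38.6 -45.4]
```

jog_arm:
  increments:
    - [[0.5,0,10,0,0,0,-1],[0,0,10,0,0,0,-1],[0,0,3,0,0,0,-1],[0,0,2,0,0,0,-1],[0,0,2,0,0,0,-1],[0,0,2,0,0,0,-1],[0,0,1,0,0,0,-1],[0,0,0,0,0,0,-1]]

```text
clock: 7.25
position: [0.4887, 0.1357, 0.1645]
orientation: [[0.989, 0.15, -0.0], [0.15, -0.989, 0.0], [-0.0, -0.0, -1.0]]
force: [0.1, 0.3, -1.8]
opening: 0.127
finger_force: 30.0
```

jog_arm:
  increments:
    - [[0,0,2,0,0,0,-1],[0,0,3,0,0,0,-1],[0,0,3,0,0,0,-1],[0,0,3,0,0,0,-1],[0,0,3,0,0,0,-1],[0,0,3,0,0,0,-1],[0,0,3,0,0,0,-1],[0,0,2,0,0,0,-1],[0,0,0,0,0,0,-1]]

```text
clock: 8.0
position: [0.4887, 0.1354, 0.1423]
orientation: [[0.989, 0.15, -0.0], [0.15, -0.989, -0.001], [-0.0, 0.001, -1.0]]
force: [0.2, -1.0, -1.5]
opening: 0.124
finger_force: 30.0
```

jog_arm:
  increments:
    - [[0,0,2,0,0,0,-1],[0,0,2,0,0,0,-1],[0,0,2,0,0,0,-1],[0,0,2,0,0,0,-1],[0,0,2,0,0,0,-1],[0,0,2,0,0,0,-1],[0,0,2,0,0,0,-1],[0,0,0,0,0,0,-1]]

```text
clock: 8.67
position: [0.4889, 0.1355, 0.1285]
orientation: [[0.989, 0.15, 0.0], [0.15, -0.989, -0.0], [0.0, 0.0, -1.0]]
force: [1.5, -3.5, -0.5]
opening: 0.129
finger_force: 30.0
```

jog_arm:
  increments:
    - [[0,0,2,0,0,0,-1],[0,0,2,0,0,0,-1],[0,0,2,0,0,0,-1],[0,0,2,0,0,0,-1],[0,0,1,0,0,0,-1],[0,0,0,0,0,0,-1]]

```text
clock: 9.17
position: [0.4891, 0.1355, 0.1199]
orientation: [[0.989, 0.15, 0.001], [0.15, -0.989, -0.0], [0.001, 0.0, -1.0]]
force: [1.3, -4.8, 4.5]
opening: 0.125
finger_force: 30.0
```

jog_arm:
  increments:
    - [[0,1,0,0,0,0,-1],[0,0,1,0,0,0,-1],[0,0,1,0,0,0,-1],[0,0,1,0,0,0,-1],[0,0,1,0,0,0,-1],[0,0,1,0,0,0,-1],[0,0,1,0,0,0,-1],[0,0,0,0,0,0,-1]]

```text
clock: 9.83
position: [0.4894, 0.135, 0.1143]
orientation: [[0.989, 0.15, 0.001], [0.15, -0.989, 0.001], [0.001, -0.0, -1.0]]
force: [-0.0, -1.7, 6.4]
opening: 0.122
finger_force: 30.0
```

jog_arm:
  increments:
    - [[0,0.3,1,0,0,0,-1],[0,0,1,0,0,0,-1],[0,0,0.5,0,0,0,-1],[0,0,0.5,0,0,0,-1],[0,0,0,0,0,0,-1]]

```text
clock: 10.25
position: [0.4895, 0.1349, 0.1115]
orientation: [[0.989, 0.15, 0.002], [0.15, -0.989, 0.001], [0.002, -0.001, -1.0]]
force: [0.2, -1.0, 8.3]
opening: 0.126
finger_force: 30.0
```

jog_arm:
  increments:
    - [[0,0,0.5,0,0,0,-1],[0,0,0.5,0,0,0,-1],[0,0,0.5,0,0,0,-1],[0,0,0,0,0,0,-1]]

```text
clock: 10.58
position: [0.4895, 0.1348, 0.1105]
orientation: [[0.989, 0.15, 0.002], [0.15, -0.989, 0.001], [0.002, -0.0, -1.0]]
force: [-1.6, -2.3, 12.4]
opening: 0.126
finger_force: 30.0
```

jog_arm:
  increments:
    - [[0,0,0.4,0,0,0,-1],[0,0,0,0,0,0,-1],[0,0,0,0,0,0,-1]]

```text
clock: 10.83
position: [0.4896, 0.1348, 0.1105]
orientation: [[0.989, 0.15, 0.002], [0.15, -0.989, 0.001], [0.002, -0.0, -1.0]]
force: [-3.5, -1.8, 16.5]
opening: 0.125
finger_force: 30.0
```

jog_arm:
  increments:
    - [[0,0,-0.6,0,0,0,-1],[0,0,0,0,0,0,0.4],[0,0,0,0,0,0,0.4],[0,0,0,0,0,0,0.4],[0,0,0,0,0,0,0.4],[0,0,0,0,0,0,0.4],[0,0,0,0,0,0,0.4],[0,0,0,0,0,0,0.4],[0,0,0,0,0,0,0.4]]

```text
clock: 11.58
position: [0.4888, 0.1345, 0.1093]
orientation: [[0.989, 0.15, -0.0], [0.15, -0.989, 0.0], [-0.0, -0.0, -1.0]]
force: [-1.9, -0.0, -0.7]
opening: 0.652
finger_force: 0.0
```

jog_arm:
  increments:
    - [[0,0,-5,0,0,0,0.4],[0,0,-10,0,0,0,0.4],[0,0,-20,0,0,0,0.4],[0,0,-25,0,0,0,0.4],[0,0,-30,0,0,0,0.4],[0,0,-25,0,0,0,0.4],[0,0,-15,0,0,0,0.4],[-30,0,0,0,0,0,0.4],[0,0,0,0,0,0,0.4],[0,0,0,0,0,0,0.4]]

```text
clock: 12.42
position: [0.4585, 0.1299, 0.2406]
orientation: [[0.989, 0.15, 0.002], [0.15, -0.989, 0.0], [0.002, 0.0, -1.0]]
force: [0.6, -0.3, 0.3]
opening: 0.705
finger_force: 0.0
```

```bash
python3 - <<'E'
from h import *
s=state();print(s["clock"],s["position"],s["opening"],s["force"])
im=get_image("wrist");cv2.imwrite("pics/w4.png",im);np.save("w4.npy",camera_params("wrist"),allow_pickle=True)
E
```

```text
12.4167 [0.45852493 0.129949   0.24061068] 0.7051830386591575 [ 0.60152685 -0.26291001  0.29944518]
```

View pics/w4.png

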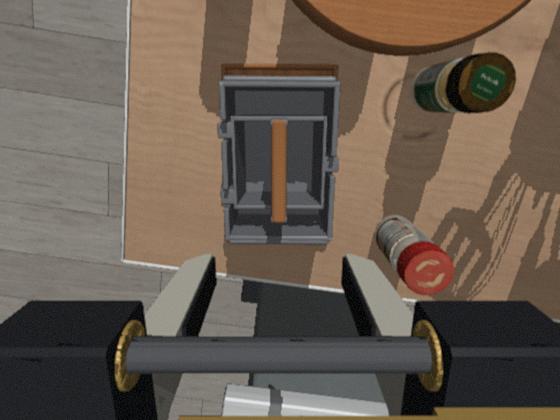

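The caddy sits in the tote with its lugs in the notches at (225,130), (228,195) and (332,165). The bar, (279,120) to (279,222), is square to the tote, and the gripper is clear.

```bash
python3 -c "
from station import *
print(close_job())"
```

```text
the job is handed in; nothing more can be done
None
```

The caddy is nested in the tote with its lugs in the notches, pressed to a firm stop on the floor with a push that peaked at about 17–18 N, and released; the job is handed in, but the hand-in call returned no verdict.

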